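Put the sockets back on the rail in order of size

TASK

The socket rail still carries its smallest socket on one end and its largest on the other. Put the four loose sockets back over the four empty pegs between them, mouth up and sitting fully down on their clips, so that the whole row runs in order of size from the small end to the large end. Leave the two end sockets as they are.

Things in the scene. Friction and masses are not known exactly. Their poses are not given: they have to be found in the camera images.
- socket_yellow: Loose steel socket, yellow collar round its open mouth: round, 40 mm across (collar 1 mm more), 52 mm tall, standing mouth up on the table. Origin: centre of its underside; z up. A 19.4 mm square hole, 24 mm deep, goes up from the underside, so a peg enters from below. Any yaw will do. 0.15 to 0.7 kg. Sizes of the set: white 35, yellow 40, green 46, blue 52, red 58, black 64 mm.
- socket_green: Loose steel socket, green collar round its open mouth: round, 46 mm across (collar 1 mm more), 55 mm tall, standing mouth up on the table. Origin: centre of its underside; z up. A 19.4 mm square hole, 24 mm deep, goes up from the underside, so a peg enters from below. Any yaw will do. 0.15 to 0.7 kg. Sizes of the set: white 35, yellow 40, green 46, blue 52, red 58, black 64 mm.
- socket_blue: Loose steel socket, blue collar round its open mouth: round, 52 mm across (collar 1 mm more), 58 mm tall, standing mouth up on the table. Origin: centre of its underside; z up. A 19.4 mm square hole, 24 mm deep, goes up from the underside, so a peg enters from below. Any yaw will do. 0.15 to 0.7 kg. Sizes of the set: white 35, yellow 40, green 46, blue 52, red 58, black 64 mm.
- socket_red: Loose steel socket, red collar round its open mouth: round, 58 mm across (collar 1 mm more), 61 mm tall, standing mouth up on the table. Origin: centre of its underside; z up. A 19.4 mm square hole, 24 mm deep, goes up from the underside, so a peg enters from below. Any yaw will do. 0.15 to 0.7 kg. Sizes of the set: white 35, yellow 40, green 46, blue 52, red 58, black 64 mm.
- socket_white: The smallest socket, white collar, 35 mm across, 50 mm tall, already standing mouth up over the peg at one end of the rail (which end differs); loose. Origin: centre of its underside, 15 mm above the table.
- socket_black: The largest socket, black collar, 64 mm across, 64 mm tall, already standing mouth up over the peg at one end of the rail (which end differs); loose. Origin: centre of its underside, 15 mm above the table.
- clip_1: Empty black clip 1 of 4 (1 to 4 from the robot's right to left) on a fixed rail 44 mm wide, 492 mm long, 12 mm high. Shoulder 36 x 30 mm with an upright tapered peg 22 mm tall, 6 mm thick near the tip, 13 near the foot, flared to 17 at the shoulder. Origin: peg's axis at the shoulder's top, 15 mm above the table, where a socket's underside rests; y along the rail. Pegs stand 68 to 92 mm apart.
- clip_2: Empty black clip 2 of 4 (1 to 4 from the robot's right to left) on a fixed rail 44 mm wide, 492 mm long, 12 mm high. Shoulder 36 x 30 mm with an upright tapered peg 22 mm tall, 6 mm thick near the tip, 13 near the foot, flared to 17 at the shoulder. Origin: peg's axis at the shoulder's top, 15 mm above the table, where a socket's underside rests; y along the rail. Pegs stand 68 to 92 mm apart.
- clip_3: Empty black clip 3 of 4 (1 to 4 from the robot's right to left) on a fixed rail 44 mm wide, 492 mm long, 12 mm high. Shoulder 36 x 30 mm with an upright tapered peg 22 mm tall, 6 mm thick near the tip, 13 near the foot, flared to 17 at the shoulder. Origin: peg's axis at the shoulder's top, 15 mm above the table, where a socket's underside rests; y along the rail. Pegs stand 68 to 92 mm apart.
- clip_4: Empty black clip 4 of 4 (1 to 4 from the robot's right to left) on a fixed rail 44 mm wide, 492 mm long, 12 mm high. Shoulder 36 x 30 mm with an upright tapered peg 22 mm tall, 6 mm thick near the tip, 13 near the foot, flared to 17 at the shoulder. Origin: peg's axis at the shoulder's top, 15 mm above the table, where a socket's underside rests; y along the rail. Pegs stand 68 to 92 mm apart.
Things that resemble listed ones, but are neither listed nor needed, are in the scene too. Leave any purple look-alike of the socket_blue alone.

How it is judged (in metres and radians):
At the end, for the whole second after the job is handed in: From the white end socket on: yellow, green, blue, red, black. Each loose socket's underside centre within 8 mm sideways and 4 mm in height of its clip's shoulder; all six mouth up within 0.1 rad and at rest (under 20 mm/s); end sockets within 12 mm of their starts (((horizontal distance between socket_white and clip_1 below 0.16 m and horizontal distance between socket_yellow and clip_1 below 0.008 m and z of socket_yellow in the frame of clip_1 between -0.004 and 0.004 m and horizontal distance between socket_green and clip_2 below 0.008 m and z of socket_green in the frame of clip_2 between -0.004 and 0.004 m and horizontal distance between socket_blue and clip_3 below 0.008 m and z of socket_blue in the frame of clip_3 between -0.004 and 0.004 m and horizontal distance between socket_red and clip_4 below 0.008 m and z of socket_red in the frame of clip_4 between -0.004 and 0.004 m) or (not (horizontal distance between socket_white and clip_1 below 0.16 m) and horizontal distance between socket_yellow and clip_4 below 0.008 m and z of socket_yellow in the frame of clip_4 between -0.004 and 0.004 m and horizontal distance between socket_green and clip_3 below 0.008 m and z of socket_green in the frame of clip_3 between -0.004 and 0.004 m and horizontal distance between socket_blue and clip_2 below 0.008 m and z of socket_blue in the frame of clip_2 between -0.004 and 0.004 m and horizontal distance between socket_red and clip_1 below 0.008 m and z of socket_red in the frame of clip_1 between -0.004 and 0.004 m)) and angle between each of socket_white, socket_yellow, socket_green, socket_blue, socket_red, socket_black's own z axis and vertical below 0.1 rad and linear speed of each of socket_white, socket_yellow, socket_green, socket_blue, socket_red, socket_black below 0.02 m/s and distance of each of socket_white, socket_black from where it was at the start of the episode below 0.012 m); the robot touches nothing.
It fails at once if the smallest socket is taken off or pushed off its end peg (distance of socket_white from where it was at the start of the episode above 0.03 m).
It fails at once if the largest socket is taken off or pushed off its end peg (distance of socket_black from where it was at the start of the episode above 0.03 m).
It also fails if it takes over 90 s, if anything falls off the work surface, if the arm or the gripper's body presses on something with over 40 N, if the wrist force passes 120 N, or if a joint passes its speed limit or range.

ROBOT

A 7-joint arm with a two-finger parallel gripper is mounted at the origin on a cart in front of the work surface, level with it; the furniture and walls round the work are solid. World frame = base frame: x ahead of the robot, y to its left, z up, the work surface at z = 0. Lengths are in mm, angles in rad, forces in N, time in s.
With the tool pointing down it reaches from about 400 to 850 mm from the base axis. Payload 10.4 kg.
Tool frame: the origin (TCP) lies between the finger pads; the fingertips stand 25 mm ahead of it and the grasp point (between the pads) lies 6 mm ahead of it; z points along the fingers, y is the line along which they close (so a half turn about z gives the same grasp; the last joint's range is limited). The gripper opens to 87 mm and grips with 3 to 60 N. Pads are 19 mm wide; open, the fingers measure 117 mm over their backs; the gripper's body (75 mm by 190 mm) begins 51 mm behind the grasp point.
Start: joints at [1.113, 0.332, -0.065, 1.46, 0.022, 1.35, -0.088], TCP at [263.29, -566.858, 247.576] pointing down, gripper open.
Joint ranges: [-2.6, 2.6], [-0.5, 2.12], [-1.47, 1.34], [0.16, 2.42], [-1.27, 4.41], [0.06, 2.06], [-2.6, 2.6]. Speed limits (rad/s): [2.22, 2.22, 2.79, 2.79, 3.14, 3.14, 3.14].

INTERFACE

Orientations are given as a unit quaternion [w, x, y, z].
In Python, from plant import manip gives the robot as it stands.
- The arm moves only by the tool apply_moves, never from a script. Its arguments are lists of equal length, an entry for each row: "rot": the turn, a rotation vector about the world's x, y, z in rad, a list of three; "slide": the shift along the world's x, y, z in mm, a list of three; "claw": the finger opening in mm, from 0 to 87. A call has exactly 10 rows; each row is the pose to reach, as a shift and turn from the pose commanded when the call began; what a row does not reach only later rows make up. A row lasts 1/10 s, in which the tool goes at most 50 mm and 8.59 degrees, less where a joint would pass 70% of its speed; a pose out of reach is approached as far as the arm can. A call with a gripper value outside its range is refused whole. The fingers move at their own pace and stop on an object; "newtons" is the grip in N (left out, the last holds). Time passes only in rows, so rows that repeat a pose let the fingers close, or fill a call up. It gives the time, the measured TCP pose, the force, the opening and the grip force at its end, in the units of the state.
- manip.state(): the state, without advancing time (a new reading comes with each control period).
- manip.camera(name): name is "side" or "top"; returns the picture (400x640x3 uint8, red, green, blue); there is no depth.
- manip.camera_model(name): a dict with "fx", "fy", "cx", "cy" (pixels), "pose" (4x4, takes a point from camera to world coordinates). Camera axes: x right, y down, z forward; pixel columns grow to the right and rows downward; lengths in mm; the calibration is good to about 2 mm. A picture is of the moment at which its call begins. camera_model takes no time and is no camera call.
- manip.hand_in(): hands the job in; it is judged then, once.
Trained networks look in the newest picture that a camera, given by its name, has taken for a name from the list of things; names that differ only in an ending like _2 or _b are one class to them, and where a whole thing is asked for, a point or a joint stands for the part that bears it (a point fixed in the world has none). Each returns a list of dicts, best first, with "conf" (0 to 1); they miss things now and then, are a little off and sometimes report something else, mostly with a low value. They report only what shows in the picture. A call takes as long as a camera call. They do not tell look-alikes from the thing itself.
- manip.find_in(camera, name): "at" ([column, row] in pixels, amid what is visible of it).
The state is a dict: "time_s": time; "joints": joint angles; "qd": joint speeds; "joint_efforts": joint torques, N m; "tool_pos": TCP position; "tool_rot": TCP orientation; "contact_force": force on the tool from outside, world axes, zero at the start; "moment": the same for the moment, N m; "grip_width": opening from 0.0 (shut) to 1.0 (fully open); "finger_force": force on a finger pad.
Only numpy, scipy, OpenCV 4.12 (cv2) and the standard library are available. Lean on these libraries where they do the work, as an engineer would, in place of code of your own. Each camera call takes 0.05 s, during which the arm holds its last target. There are 200 camera calls.

## Working session

There is one attempt and no reset: what is moved stays moved. The work goes in short steps, Python scripts to look and compute and a tool call to move; the robot and the scene stay as the last step left them, time stands still between calls to the robot, and variables do not carry over. Pictures are saved under pics/ and viewed, at most 14 in all, crops included, and the job is handed in when it is done.

Besides the shell and the picture viewer there is one more tool, called in YAML: its name, and indented under it one key for each argument. apply_moves: Moves the arm, as the interface text tells. Its arguments: {"type":"object","properties":{"rot":{"type":"array","items":{"type":"array","items":{"type":"number"}}},"slide":{"type":"array","items":{"type":"array","items":{"type":"number"}}},"claw":{"type":"array","items":{"type":"number"}},"newtons":{"type":"number"}},"required":["rot","slide","claw"]}

```bash
mkdir -p pics; cat > h.py <<'E'
import numpy as np,cv2
from plant import manip
def snap(c,f=None):
    im=np.array(manip.camera(c))
    if f: cv2.imwrite('pics/'+f,im[:,:,::-1])
    return im
def ray(c,uv):
    m=manip.camera_model(c);T=np.array(m['pose'])
    d=T[:3,:3]@np.array([(uv[0]-m['cx'])/m['fx'],(uv[1]-m['cy'])/m['fy'],1])
    return T[:3,3],d/np.linalg.norm(d)
def onz(c,uv,z):
    o,d=ray(c,uv);return o+d*(z-o[2])/d[2]
def proj(c,p):
    m=manip.camera_model(c);T=np.linalg.inv(np.array(m['pose']));q=T[:3,:3]@np.array(p)+T[:3,3]
    return np.array([m['fx']*q[0]/q[2]+m['cx'],m['fy']*q[1]/q[2]+m['cy']])
def tri(a,b):
    (o1,d1),(o2,d2)=a,b
    A=sum(np.eye(3)-np.outer(d,d) for d in(d1,d2));B=sum((np.eye(3)-np.outer(d,d))@o for o,d in(a,b))
    return np.linalg.solve(A,B)
E
python3 - <<'E'
from h import *
for c in('top','side'):
    snap(c,c+'1.png');m=manip.camera_model(c);print(c,m['fx'],np.round(m['pose'],2).tolist())
    for n in['socket_yellow','socket_green','socket_blue','socket_red','socket_white','socket_black','clip_1']:
        print(n,[(np.round(r['at']).tolist(),round(r['conf'],2)) for r in manip.find_in(c,n)])
print(manip.state())
E
```

```text
top 363.31806495495516 [[0.01, -0.99, 0.13, 433.88], [-1.0, -0.02, -0.03, 39.36], [0.04, -0.13, -0.99, 946.59], [0.0, 0.0, 0.0, 1.0]]
socket_yellow [([375.0, 243.0], 0.54), ([392.0, 156.0], 0.53)]
socket_green [([284.0, 245.0], 0.58)]
socket_blue [([169.0, 209.0], 0.9), ([201.0, 239.0], 0.7)]
socket_red [([444.0, 248.0], 0.8)]
socket_white [([271.0, 172.0], 0.57), ([392.0, 153.0], 0.5)]
socket_black [([232.0, 172.0], 0.65)]
clip_1 [([271.0, 172.0], 0.68), ([328.0, 164.0], 0.65), ([357.0, 161.0], 0.62), ([296.0, 167.0], 0.47)]
side 483.85763864632844 [[-0.99, -0.05, 0.11, 436.29], [-0.12, 0.52, -0.85, 1037.52], [-0.01, -0.85, -0.52, 691.22], [0.0, 0.0, 0.0, 1.0]]
socket_yellow [([374.0, 176.0], 0.84)]
socket_green [([366.0, 227.0], 0.73)]
socket_blue [([324.0, 308.0], 0.68), ([363.0, 280.0], 0.56)]
socket_red [([371.0, 150.0], 0.95), ([372.0, 174.0], 0.6)]
socket_white [([291.0, 164.0], 0.59)]
socket_black [([289.0, 247.0], 0.65)]
clip_1 [([290.0, 199.0], 0.67), ([290.0, 185.0], 0.47), ([291.0, 220.0], 0.43)]
{'time_s': 0.8, 'joints': array([ 1.11341237,  0.33221238, -0.06470536,  1.46007821,  0.02156638,
        1.3499162 , -0.08852986]), 'qd': array([-8.97623934e-05, -1.91674465e-03,  1.07320363e-03,  1.89199400e-03,
       -9.63216932e-04, -5.13737275e-04, -2.33898025e-04]), 'joint_efforts': array([ 2.22099943e-04, -6.22982383e+01,  2.50062085e-02, -3.90102088e+01,
       -6.11420581e-02,  3.15465569e-02,  5.84137479e-05]), 'tool_pos': array([ 263.29739154, -566.85764672,  247.57820686]), 'tool_rot': array([3.16237285e-05, 9.76466444e-01, 2.15669379e-01, 3.45292136e-05]), 'contact_force': array([-0.19976731, -0.11316441, -0.38220739]), 'moment': array([ 0.03800175, -0.02056576, -0.01318393]), 'finger_force': 0.0, 'grip_width': 1.0025628033606362}
```

View pics/top1.png

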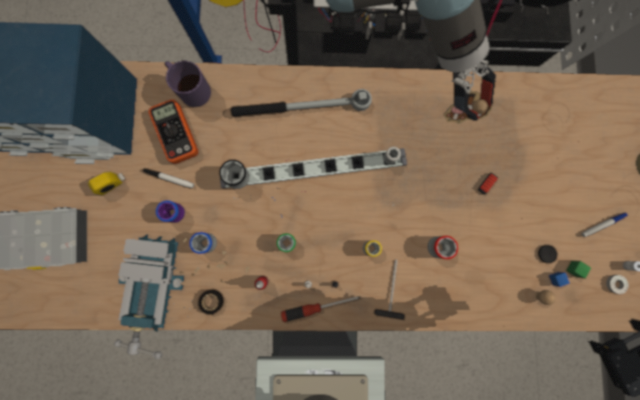

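View pics/side1.png

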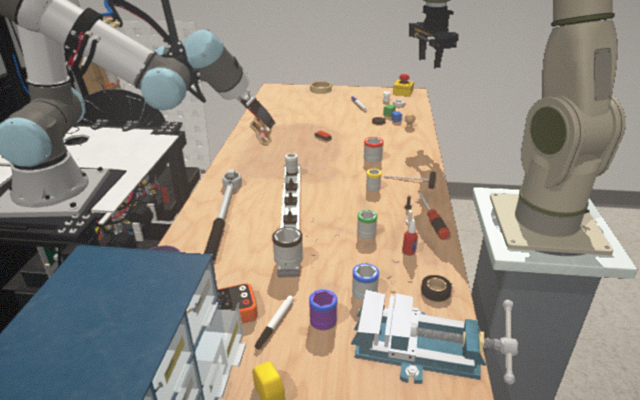

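The top picture shows white at the right end of the rail (394,155) and black at the left (232,173). The empty clips lie at about (268,172), (297,169), (330,165) and (358,162). Loose sockets: blue (201,242), green (286,242), yellow (374,248), red (445,247). The purple look-alike is at (169,211). White is beside clip_1, so the order from clip_1 to clip_4 is yellow, green, blue, red.

```bash
cat > m.py <<'E'
from h import *
H={'yellow':52,'green':55,'blue':58,'red':61}
hue={'yellow':(20,34),'green':(50,85),'blue':(105,122),'red':(0,8)}
near={'top':{'yellow':(374,248),'green':(286,242),'blue':(201,243),'red':(445,247)},'side':{'yellow':(374,176),'green':(367,217),'blue':(366,273),'red':(373,145)}}
for c in('top','side'):
    im=snap(c);hsv=cv2.cvtColor(im,cv2.COLOR_RGB2HSV)
    for n,(a,b) in hue.items():
        u,v=near[c][n];R=16 if c=='top' else 18
        mk=cv2.inRange(hsv,(a,110 if n!='red' else 130,60),(b,255,255))
        if n=='red': mk|=cv2.inRange(hsv,(172,130,60),(180,255,255))
        z=np.zeros_like(mk);z[v-R:v+R,u-R:u+R]=mk[v-R:v+R,u-R:u+R]
        pts=cv2.findNonZero(z);h=cv2.convexHull(pts);e=cv2.fitEllipse(h) if len(h)>5 else None
        x,y,w,hh=cv2.boundingRect(pts);q=np.array([x+w/2-.5,y+hh/2-.5])
        near[c][n+'_q']=q
        print(c,n,len(pts),(x,y,w,hh),q,e and np.round(e[0],1),np.round(onz(c,q,H[n])))
    if c=='top': t=im
    cv2.imwrite(f'pics/{c}z.png',cv2.resize(im[140:265,185:460] if c=='top' else im[120:310,260:400],None,fx=2.9,fy=2.9,interpolation=cv2.INTER_CUBIC)[:,:,::-1])
for n in H: print(n,np.round(tri(ray('top',near['top'][n+'_q']),ray('side',near['side'][n+'_q'])),1))
g=cv2.cvtColor(t,cv2.COLOR_RGB2GRAY)
for u,v in((358,162),(330,165),(297,169),(268,172)):
    s=g[v-11:v+12,u-11:u+12];mk=(s<70).astype(np.uint8);k,l,st,ce=cv2.connectedComponentsWithStats(mk)
    i=l[11,11] or 1+np.argmax(st[1:,4]);q=ce[i]+[u-11,v-11];print('clip',st[i],np.round(q,1),np.round(onz('top',q,18),1))
E
python3 m.py
```

```text
top yellow 133 (365, 240, 17, 17) [373. 248.] [373.1 248. ] [ 425. -123.   52.]Traceback (most recent call last):
  File "m.py", line 12, in <module>
    pts=cv2.findNonZero(z);h=cv2.convexHull(pts);e=cv2.fitEllipse(h) if len(h)>5 else None
                             ~~~~~~~~~~~~~~^^^^^
cv2.error: OpenCV(4.12.0) /io/opencv/modules/imgproc/src/convhull.cpp:143: error: (-215:Assertion failed) total >= 0 && (depth == CV_32F || depth == CV_32S) in function 'convexHull'
```

```bash
sed -i "s/'green':(50,85)/'green':(45,100)/; s/(105,122)/(100,128)/; s/110 if n!='red' else 130,60/{'green':70,'blue':90,'red':130,'yellow':110}[n],50/" m.py; python3 m.py
```

```text
top yellow 133 (365, 240, 17, 17) [373. 248.] [373.1 248. ] [ 425. -123.   52.]
top green 75 (277, 234, 19, 18) [286.  242.5] [285.6 242.4] [436.  90.  55.]
top blue 114 (190, 233, 22, 20) [200.5 242.5] [200.8 242.5] [434. 295.  58.]
top red 163 (434, 235, 25, 25) [446. 247.] [446.  247.1] [ 430. -301.   61.]
side yellow 76 (366, 168, 16, 10) [373.5 172.5] [373.6 172.7] [ 426. -116.   52.]
side green 84 (358, 210, 19, 13) [367. 216.] [366.9 216. ] [438. 100.  55.]
side blue 151 (353, 264, 26, 19) [365.5 273. ] [365.2 272.8] [434. 304.  58.]
side red 67 (364, 137, 20, 10) [373.5 141.5] [373.4 141.7] [ 430. -291.   61.]
yellow [ 425.7 -123.3   47.7]
green [436.8  90.8  49. ]
blue [434.1 296.7  52.2]
red [ 429.9 -302.7   55.4]
clip [  5   5  12  12 123] [357.3 161.7] [648.5 -88.9  18. ]
clip [  6   6  11  12 114] [329.9 165.3] [637.5 -17.1  18. ]
clip [  7   6  11  12 113] [297.6 169.3] [625.1  66.8  18. ]
clip [  6   6  11  13 117] [268.2 173. ] [614.2 142.7  18. ]
```

View pics/topz.png

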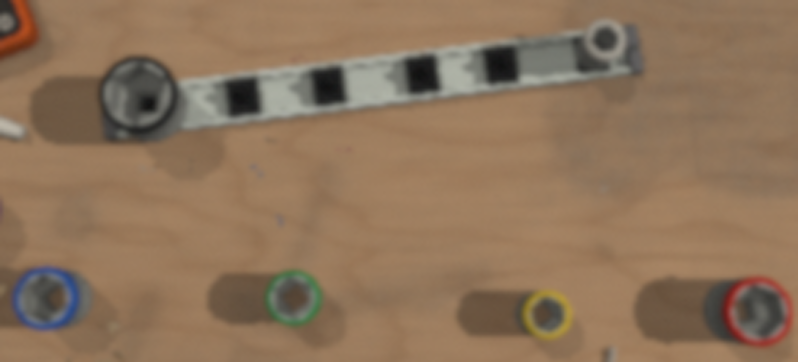

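View pics/sidez.png

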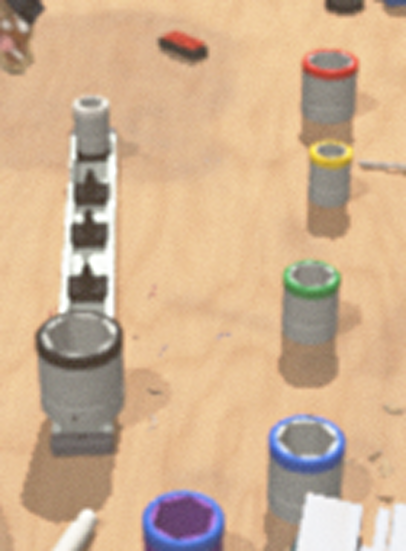

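The crops show the four loose collars clearly and four dark clip squares. In the side crop three peg tips are visible at about (292,179), (292,192) and (290,211), with the vise close to blue. I'm starting with yellow, closing the fingers across the rail.

apply_moves:
  rot:
    - [0,0,0.14]
    - [0,0,0.28]
    - [0,0,0.42]
    - [0,0,0.56]
    - [0,0,0.7]
    - [0,0,0.84]
    - [0,0,0.98]
    - [0,0,1.12]
    - [0,0,1.26]
    - [0,0,1.283]
  slide:
    - [16,44,-9]
    - [32,88,-18]
    - [49,132,-27]
    - [65,177,-36]
    - [81,221,-45]
    - [97,266,-54]
    - [114,310,-63]
    - [130,355,-72]
    - [146,399,-81]
    - [162,443.5,-90]
  claw: [87,87,87,87,87,87,87,87,87,87]
  newtons: 35

```text
time_s: 1.95
tool_pos: [425.6, -121.7, 157.6]
tool_rot: [0.001, 0.651, 0.759, 0.0]
contact_force: [-0.1, -1.0, 0.0]
grip_width: 1.001
finger_force: 0.0
```

```bash
python3 - <<'E'
from h import *
s=manip.state();print(s['time_s'],s['tool_pos'],s['tool_rot'],s['joints'])
snap('top')
im=snap('side','s2.png');cv2.imwrite('pics/s2z.png',cv2.resize(im[240:390,290:490],None,fx=3,fy=3)[:,:,::-1])
im=snap('top','t2.png');cv2.imwrite('pics/t2z.png',cv2.resize(im[200:350,100:300],None,fx=3,fy=3)[:,:,::-1])
for t,s in(((357.3,161.7),(291.7,178.6)),((329.9,165.3),(291.7,192.4)),((297.6,169.3),(290.3,211.4))):
  print(np.round(tri(ray('top',t),ray('side',s)),1))
E
```

```text
1.95 [ 425.64940282 -121.68976525  157.61022784] [6.10616865e-04 6.51401846e-01 7.58732668e-01 3.21668743e-05] [ 0.71812271  0.03682582 -0.54632553  2.00857963  0.0220984   1.10056012
  0.31404004]
[645.2 -86.3  36.8]
[634.1 -16.   36.5]
[623.5  66.5  32.7]
```

View pics/s2z.png

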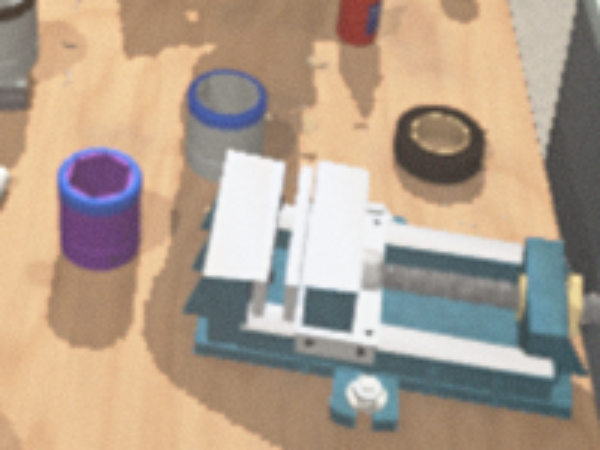

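View pics/t2.png

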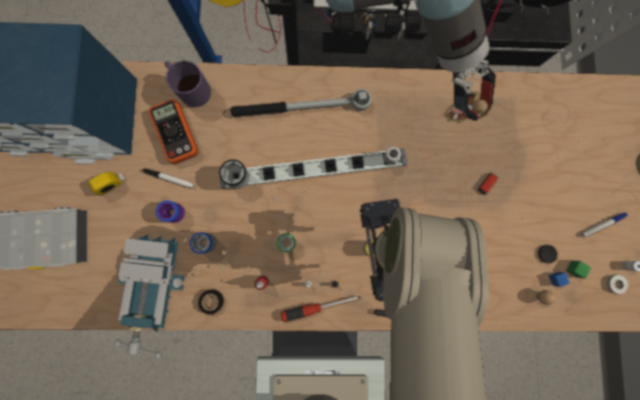

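The side crop shows blue's mouth at about (365,273), with the vise jaw's near top corner at about (366,291) just beside it. The top picture shows the hand over yellow. The two-view peg tip heights come out at 33–37 mm, which agrees with the text. Next I lower and grip.

apply_moves:
  rot:
    - [0,0,0]
    - [0,0,0]
    - [0,0,0]
    - [0,0,0]
    - [0,0,0]
    - [0,0,0]
    - [0,0,0]
    - [0,0,0]
    - [0,0,0]
    - [0,0,0]
  slide:
    - [0,0,-30]
    - [0,0,-65]
    - [0,0,-100]
    - [0,0,-115]
    - [0,0,-119]
    - [0,0,-119]
    - [0,0,-119]
    - [0,0,-119]
    - [0,0,-119]
    - [0,0,-119]
  claw: [87,87,87,87,87,87,30,30,30,30]

```text
time_s: 3.1
tool_pos: [425.6, -123.5, 39.1]
tool_rot: [0.0, 0.653, 0.757, 0.0]
contact_force: [0.8, -0.1, 0.8]
grip_width: 0.719
finger_force: 0.0
```

```bash
python3 - <<'E'
from h import *
a=ray('top',(175.5,238.5));b=ray('side',(290+228/3,240+152/3));print(tri(a,b))
print(manip.state()['tool_pos'])
E
```

```text
[437.21536019 354.53371398  59.10834789]
[ 425.55892572 -123.53966062   39.05678479]
```

apply_moves:
  rot:
    - [0,0,0]
    - [0,0,0]
    - [0,0,0]
    - [0,0,0]
    - [0,0,0]
    - [0,0,0]
    - [0,0,0]
    - [0,0,0]
    - [0,0,0]
    - [0,0,0]
  slide:
    - [0,0,0]
    - [0,0,0]
    - [0,0,0]
    - [0,0,0]
    - [0,0,0]
    - [0,0,0]
    - [0,0,10]
    - [0,0,35]
    - [0,0,65]
    - [0,0,90]
  claw: [30,30,30,30,30,30,30,30,30,30]

```text
time_s: 4.1
tool_pos: [425.3, -123.1, 130.4]
tool_rot: [0.0, 0.653, 0.757, 0.0]
contact_force: [0.0, -0.3, -1.9]
grip_width: 0.444
finger_force: 35.0
```

apply_moves:
  rot:
    - [0,0,0]
    - [0,0,0]
    - [0,0,0]
    - [0,0,0]
    - [0,0,0]
    - [0,0,0]
    - [0,0,0]
    - [0,0,0]
    - [0,0,0]
    - [0,0,0]
  slide:
    - [30,4.5,0]
    - [70,10.5,0]
    - [110,17,0]
    - [150,23,0]
    - [190,29,0]
    - [215,33,0]
    - [223.5,34.5,0]
    - [223.5,34.5,-20]
    - [223.5,34.5,-42]
    - [223.5,34.5,-42]
  claw: [30,30,30,30,30,30,30,30,30,30]

```text
time_s: 5.1
tool_pos: [646.3, -89.2, 83.8]
tool_rot: [-0.002, 0.653, 0.757, -0.002]
contact_force: [-0.6, -0.7, -2.1]
grip_width: 0.447
finger_force: 35.0
```

```bash
python3 - <<'E'
from h import *
im=snap('side','s3.png');im2=snap('top')
a=cv2.resize(im[130:250,250:350],None,fx=4,fy=4);b=cv2.resize(im2[120:220,300:400],None,fx=4.8,fy=4.8)
cv2.imwrite('pics/c3.png',np.hstack([a[:480],b[:480,:400]])[:,:,::-1])
E
```

```text
(no output)
```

View pics/c3.png

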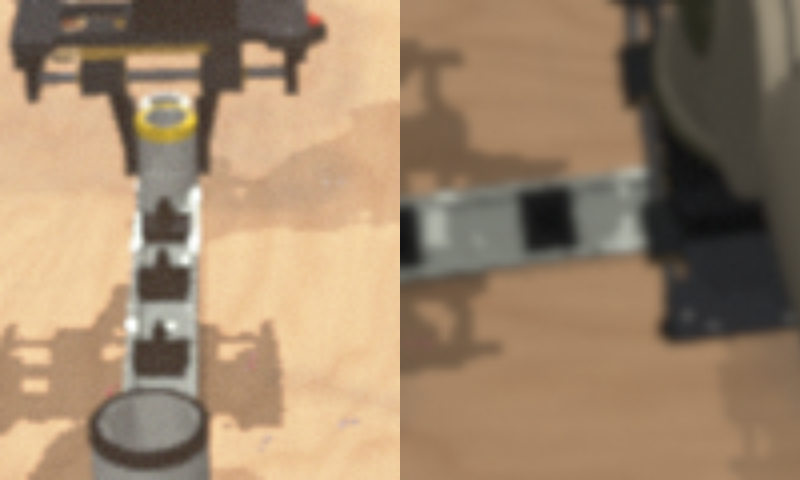

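The crop shows yellow held upright, centred on the peg row at about column 291. Lowering it.

apply_moves:
  rot:
    - [0,0,0]
    - [0,0,0]
    - [0,0,0]
    - [0,0,0]
    - [0,0,0]
    - [0,0,0]
    - [0,0,0]
    - [0,0,0]
    - [0,0,0]
    - [0,0,0]
  slide:
    - [0,0,0]
    - [0,0,-4]
    - [0,0,-8]
    - [0,0,-12]
    - [0,0,-16]
    - [0,0,-20]
    - [0,0,-24]
    - [0,0,-28]
    - [0,0,-31]
    - [0,0,-31]
  claw: [30,30,30,30,30,30,30,30,30,30]

```text
time_s: 6.2
tool_pos: [648.5, -88.8, 55.0]
tool_rot: [-0.0, 0.653, 0.757, -0.0]
contact_force: [-0.2, -0.4, -2.4]
grip_width: 0.453
finger_force: 35.0
```

apply_moves:
  rot:
    - [0,0,0]
    - [0,0,0]
    - [0,0,0]
    - [0,0,0]
    - [0,0,0]
    - [0,0,0]
    - [0,0,0]
    - [0,0,0]
    - [0,0,0]
    - [0,0,0]
  slide:
    - [0,0,-2]
    - [0,0,-2]
    - [0,0,-2]
    - [0,0,-2]
    - [0,0,-2]
    - [0,0,-2]
    - [0,0,10]
    - [0,0,35]
    - [0,0,65]
    - [0,0,90]
  claw: [30,87,87,87,87,87,87,87,87,87]

```text
time_s: 7.2
tool_pos: [649.1, -88.7, 148.2]
tool_rot: [0.001, 0.653, 0.757, 0.0]
contact_force: [0.2, 0.2, 0.1]
grip_width: 0.995
finger_force: 0.0
```

apply_moves:
  rot:
    - [0,0,0]
    - [0,0,0]
    - [0,0,0]
    - [0,0,0]
    - [0,0,0]
    - [0,0,0]
    - [0,0,0]
    - [0,0,0]
    - [0,0,0]
    - [0,0,0]
  slide:
    - [-25,21,0]
    - [-57,48,0]
    - [-89,75,0]
    - [-121,102,0]
    - [-153,129,0]
    - [-185,156,0]
    - [-205,173,0]
    - [-212.5,179.2,0]
    - [-212.5,179.2,-20]
    - [-212.5,179.2,-40]
  claw: [87,87,87,87,87,87,87,87,87,87]

```text
time_s: 8.2
tool_pos: [437.5, 90.1, 106.3]
tool_rot: [0.001, 0.653, 0.757, 0.001]
contact_force: [-0.0, -0.1, -0.8]
grip_width: 1.002
finger_force: 0.0
```

apply_moves:
  rot:
    - [0,0,0]
    - [0,0,0]
    - [0,0,0]
    - [0,0,0]
    - [0,0,0]
    - [0,0,0]
    - [0,0,0]
    - [0,0,0]
    - [0,0,0]
    - [0,0,0]
  slide:
    - [0,0,-20]
    - [0,0,-45]
    - [0,0,-60]
    - [0,0,-65.6]
    - [0,0,-65.6]
    - [0,0,-65.6]
    - [0,0,-65.6]
    - [0,0,-65.6]
    - [0,0,-65.6]
    - [0,0,-65.6]
  claw: [87,87,87,87,87,30,30,30,30,30]

```text
time_s: 9.2
tool_pos: [436.4, 90.3, 40.2]
tool_rot: [0.0, 0.653, 0.757, 0.0]
contact_force: [-0.7, -0.6, 0.1]
grip_width: 0.63
finger_force: 0.0
```

apply_moves:
  rot:
    - [0,0,0]
    - [0,0,0]
    - [0,0,0]
    - [0,0,0]
    - [0,0,0]
    - [0,0,0]
    - [0,0,0]
    - [0,0,0]
    - [0,0,0]
    - [0,0,0]
  slide:
    - [0,0,0]
    - [0,0,0]
    - [0,0,0]
    - [0,0,0]
    - [0,0,0]
    - [0,0,0]
    - [0,0,10]
    - [0,0,35]
    - [0,0,65]
    - [0,0,90]
  claw: [30,30,30,30,30,30,30,30,30,30]

```text
time_s: 10.2
tool_pos: [435.8, 90.6, 131.5]
tool_rot: [-0.0, 0.653, 0.757, -0.0]
contact_force: [0.1, -0.8, -3.0]
grip_width: 0.521
finger_force: 35.0
```

```bash
python3 - <<'E'
from h import *
im=snap('side','s4.png');im2=snap('top')
a=cv2.resize(im[130:250,270:400],None,fx=4,fy=4);b=cv2.resize(im2[130:230,240:410],None,fx=3,fy=3)[:,:280]
b=cv2.resize(im2[140:200,340:410],(280,240))
c=np.zeros((480,800,3),np.uint8);c[:,:520]=a;c[:240,520:]=b;cv2.imwrite('pics/c4.png',c[:,:,::-1])
E
```

```text
(no output)
```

View pics/c4.png

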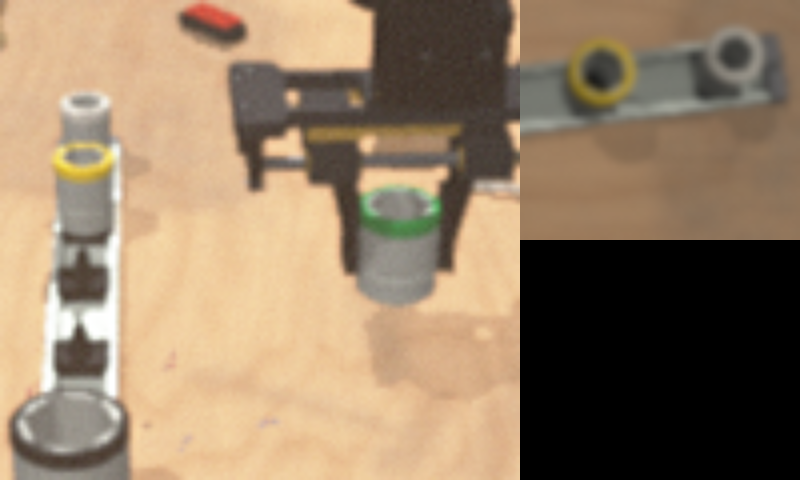

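Yellow stands upright on its clip at about (291,175) in the side view, and green is held. Green goes on to clip_2.

apply_moves:
  rot:
    - [0,0,0]
    - [0,0,0]
    - [0,0,0]
    - [0,0,0]
    - [0,0,0]
    - [0,0,0]
    - [0,0,0]
    - [0,0,0]
    - [0,0,0]
    - [0,0,0]
  slide:
    - [30,-16,0]
    - [66,-35,0]
    - [102,-54,0]
    - [138,-73.5,0]
    - [174,-92.5,0]
    - [195,-104,0]
    - [202,-107.4,0]
    - [202,-107.4,-20]
    - [202,-107.4,-42]
    - [202,-107.4,-42]
  claw: [30,30,30,30,30,30,30,30,30,30]

```text
time_s: 11.3
tool_pos: [635.3, -16.6, 84.0]
tool_rot: [-0.003, 0.653, 0.757, -0.002]
contact_force: [0.3, 0.4, -3.2]
grip_width: 0.519
finger_force: 35.0
```

apply_moves:
  rot:
    - [0,0,0]
    - [0,0,0]
    - [0,0,0]
    - [0,0,0]
    - [0,0,0]
    - [0,0,0]
    - [0,0,0]
    - [0,0,0]
    - [0,0,0]
    - [0,0,0]
  slide:
    - [0,0,0]
    - [0,0,-4]
    - [0,0,-8]
    - [0,0,-12]
    - [0,0,-16]
    - [0,0,-20]
    - [0,0,-24]
    - [0,0,-28]
    - [0,0,-32]
    - [0,0,-32]
  claw: [30,30,30,30,30,30,30,30,30,30]

```text
time_s: 12.3
tool_pos: [638.4, -17.3, 55.7]
tool_rot: [0.0, 0.653, 0.757, 0.0]
contact_force: [-0.0, -0.9, -2.1]
grip_width: 0.52
finger_force: 35.0
```

apply_moves:
  rot:
    - [0,0,0]
    - [0,0,0]
    - [0,0,0]
    - [0,0,0]
    - [0,0,0]
    - [0,0,0]
    - [0,0,0]
    - [0,0,0]
    - [0,0,0]
    - [0,0,0]
  slide:
    - [0,0,-2]
    - [0,0,-2]
    - [0,0,-2]
    - [0,0,-2]
    - [0,0,-2]
    - [0,0,-2]
    - [0,0,10]
    - [0,0,35]
    - [0,0,65]
    - [0,0,90]
  claw: [30,87,87,87,87,87,87,87,87,87]

```text
time_s: 13.3
tool_pos: [638.6, -16.8, 148.5]
tool_rot: [0.0, 0.653, 0.757, 0.001]
contact_force: [-1.6, -0.6, -0.1]
grip_width: 0.999
finger_force: 0.0
```

apply_moves:
  rot:
    - [0,0,0]
    - [0,0,0]
    - [0,0,0]
    - [0,0,0]
    - [0,0,0]
    - [0,0,0]
    - [0,0,0]
    - [0,0,0]
    - [0,0,0]
    - [0,0,0]
  slide:
    - [-16,25,0]
    - [-40,61,0]
    - [-65,100,0]
    - [-90,138,0]
    - [-115,176,0]
    - [-140,215,0]
    - [-165,253,0]
    - [-190,291,0]
    - [-204,313,0]
    - [-204,313,0]
  claw: [87,87,87,87,87,87,87,87,87,87]

```text
time_s: 14.3
tool_pos: [431.5, 300.1, 147.3]
tool_rot: [-0.0, 0.651, 0.759, 0.001]
contact_force: [-0.1, -0.1, -0.2]
grip_width: 0.998
finger_force: 0.0
```

apply_moves:
  rot:
    - [0,0,0]
    - [0,0,0]
    - [0,0,0]
    - [0,0,0]
    - [0,0,0]
    - [0,0,0]
    - [0,0,0]
    - [0,0,0]
    - [0,0,0]
    - [0,0,0]
  slide:
    - [0,0,-20]
    - [0,0,-50]
    - [0,0,-80]
    - [0,0,-98]
    - [0,0,-104]
    - [0,0,-104]
    - [0,0,-104]
    - [0,0,-104]
    - [0,0,-104]
    - [0,0,-104]
  claw: [87,87,87,87,87,87,30,30,30,30]

```text
time_s: 15.3
tool_pos: [434.6, 296.1, 42.5]
tool_rot: [0.0, 0.653, 0.757, 0.0]
contact_force: [1.2, 0.4, 0.1]
grip_width: 0.721
finger_force: 0.0
```

apply_moves:
  rot:
    - [0,0,0]
    - [0,0,0]
    - [0,0,0]
    - [0,0,0]
    - [0,0,0]
    - [0,0,0]
    - [0,0,0]
    - [0,0,0]
    - [0,0,0]
    - [0,0,0]
  slide:
    - [0,0,0]
    - [0,0,0]
    - [0,0,0]
    - [0,0,0]
    - [0,0,0]
    - [0,0,0]
    - [0,0,10]
    - [0,0,35]
    - [0,0,65]
    - [0,0,90]
  claw: [30,30,30,30,30,30,30,30,30,30]

```text
time_s: 16.3
tool_pos: [433.9, 296.1, 133.4]
tool_rot: [-0.0, 0.653, 0.757, 0.0]
contact_force: [0.8, 0.8, -3.4]
grip_width: 0.588
finger_force: 35.0
```

```bash
python3 - <<'E'
from h import *
im=snap('side');im2=snap('top')
a=cv2.resize(im[130:290,270:400],None,fx=3,fy=3);b=cv2.resize(im2[140:260,160:410],None,fx=3.2,fy=3.2)
c=np.zeros((480,800,3),np.uint8);c[:,:390]=a;c[:,390:]=b[:384,-410:].copy() if 0 else cv2.resize(im2[140:210,260:410],(410,480)) ;cv2.imwrite('pics/c5.png',c[:,:,::-1])
E
```

```text
(no output)
```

View pics/c5.png

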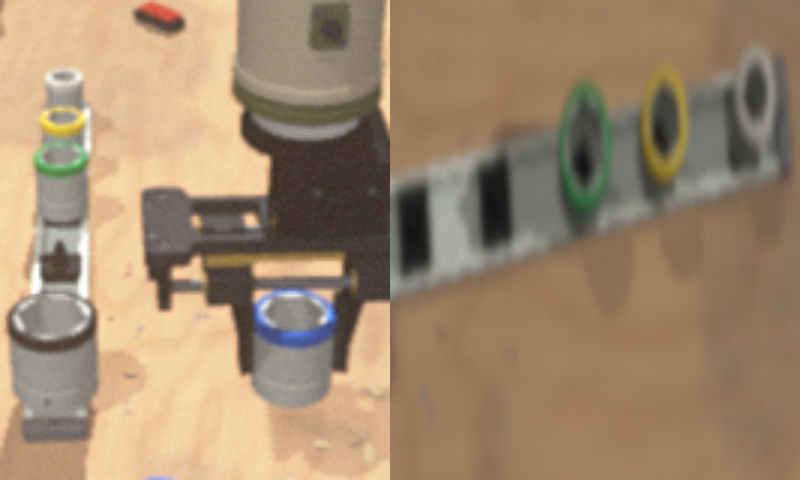

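Green stands seated next to yellow, and blue is held upright. Blue goes to clip_3.

apply_moves:
  rot:
    - [0,0,0]
    - [0,0,0]
    - [0,0,0]
    - [0,0,0]
    - [0,0,0]
    - [0,0,0]
    - [0,0,0]
    - [0,0,0]
    - [0,0,0]
    - [0,0,0]
  slide:
    - [19,-23,0]
    - [45,-54,0]
    - [71,-85,0]
    - [98,-117,0]
    - [124,-149,0]
    - [150,-180,0]
    - [175,-210,0]
    - [188,-225,0]
    - [191.5,-229.4,-10]
    - [191.5,-229.4,-30]
  claw: [30,30,30,30,30,30,30,30,30,30]

```text
time_s: 17.4
tool_pos: [626.2, 66.1, 101.2]
tool_rot: [0.0, 0.654, 0.757, 0.0]
contact_force: [-0.0, 0.3, -4.0]
grip_width: 0.587
finger_force: 35.0
```

apply_moves:
  rot:
    - [0,0,0]
    - [0,0,0]
    - [0,0,0]
    - [0,0,0]
    - [0,0,0]
    - [0,0,0]
    - [0,0,0]
    - [0,0,0]
    - [0,0,0]
    - [0,0,0]
  slide:
    - [0,0,-6]
    - [0,0,-12]
    - [0,0,-16]
    - [0,0,-20]
    - [0,0,-24]
    - [0,0,-29]
    - [0,0,-34]
    - [0,0,-39]
    - [0,0,-44]
    - [0,0,-44]
  claw: [30,30,30,30,30,30,30,30,30,30]

```text
time_s: 18.4
tool_pos: [625.7, 66.6, 57.6]
tool_rot: [-0.0, 0.653, 0.757, -0.0]
contact_force: [0.4, -0.8, -3.1]
grip_width: 0.587
finger_force: 35.0
```

apply_moves:
  rot:
    - [0,0,0]
    - [0,0,0]
    - [0,0,0]
    - [0,0,0]
    - [0,0,0]
    - [0,0,0]
    - [0,0,0]
    - [0,0,0]
    - [0,0,0]
    - [0,0,0]
  slide:
    - [0,0,-2]
    - [0,0,-2]
    - [0,0,-2]
    - [0,0,-2]
    - [0,0,-2]
    - [0,0,-2]
    - [0,0,10]
    - [0,0,35]
    - [0,0,65]
    - [0,0,90]
  claw: [30,87,87,87,87,87,87,87,87,87]

```text
time_s: 19.4
tool_pos: [626.1, 66.8, 150.5]
tool_rot: [0.0, 0.653, 0.757, 0.001]
contact_force: [1.4, 0.4, 0.7]
grip_width: 1.0
finger_force: 0.0
```

apply_moves:
  rot:
    - [0,0,0]
    - [0,0,0]
    - [0,0,0]
    - [0,0,0]
    - [0,0,0]
    - [0,0,0]
    - [0,0,0]
    - [0,0,0]
    - [0,0,0]
    - [0,0,0]
  slide:
    - [-16,-30,0]
    - [-38,-71,0]
    - [-60,-113,0]
    - [-82,-154,0]
    - [-104,-195,0]
    - [-126,-237,0]
    - [-148,-278,0]
    - [-170,-319,0]
    - [-190,-357,0]
    - [-196,-368.3,0]
  claw: [87,87,87,87,87,87,87,87,87,87]

```text
time_s: 20.4
tool_pos: [427.0, -306.4, 148.8]
tool_rot: [0.001, 0.656, 0.755, -0.001]
contact_force: [0.0, 0.3, 1.5]
grip_width: 0.996
finger_force: 0.0
```

apply_moves:
  rot:
    - [0,0,0]
    - [0,0,0]
    - [0,0,0]
    - [0,0,0]
    - [0,0,0]
    - [0,0,0]
    - [0,0,0]
    - [0,0,0]
    - [0,0,0]
    - [0,0,0]
  slide:
    - [0,0,0]
    - [0,0,-30]
    - [0,0,-60]
    - [0,0,-90]
    - [0,0,-105]
    - [0,0,-105]
    - [0,0,-105]
    - [0,0,-105]
    - [0,0,-105]
    - [0,0,-105]
  claw: [87,87,87,87,87,87,87,30,30,30]

```text
time_s: 21.4
tool_pos: [430.2, -302.1, 43.8]
tool_rot: [0.001, 0.653, 0.757, 0.0]
contact_force: [0.5, -0.2, 0.0]
grip_width: 0.812
finger_force: 0.0
```

apply_moves:
  rot:
    - [0,0,0]
    - [0,0,0]
    - [0,0,0]
    - [0,0,0]
    - [0,0,0]
    - [0,0,0]
    - [0,0,0]
    - [0,0,0]
    - [0,0,0]
    - [0,0,0]
  slide:
    - [0,0,0]
    - [0,0,0]
    - [0,0,0]
    - [0,0,0]
    - [0,0,0]
    - [0,0,0]
    - [0,0,10]
    - [0,0,35]
    - [0,0,65]
    - [0,0,90]
  claw: [40,40,40,40,40,40,40,40,40,40]

```text
time_s: 22.4
tool_pos: [429.3, -301.3, 134.0]
tool_rot: [-0.001, 0.653, 0.757, 0.0]
contact_force: [-0.0, -1.2, -4.3]
grip_width: 0.668
finger_force: 35.0
```

```bash
python3 - <<'E'
from h import *
im=snap('side');im2=snap('top')
c=np.zeros((480,800,3),np.uint8);c[:,:390]=cv2.resize(im[110:270,270:400],None,fx=3,fy=3);c[:240,390:]=cv2.resize(im2[140:220,220:357],(410,240));cv2.imwrite('pics/c6.png',c[:,:,::-1])
E
```

```text
(no output)
```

View pics/c6.png

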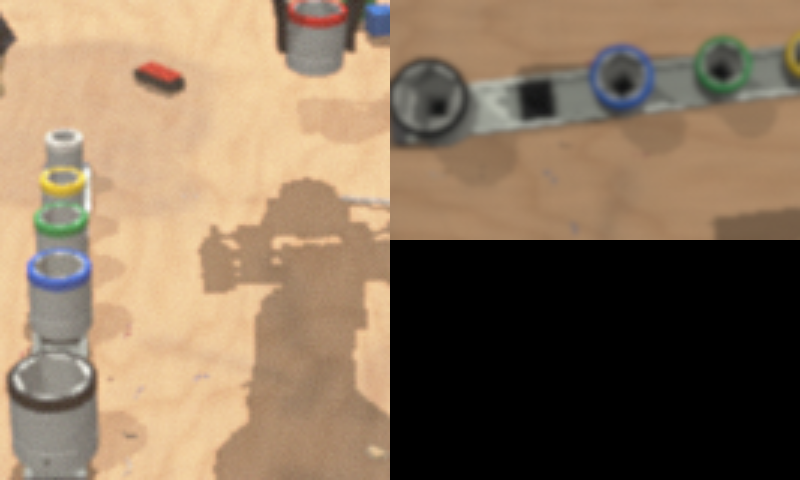

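Blue is seated and red is held. Red goes to clip_4, carried a bit higher.

apply_moves:
  rot:
    - [0,0,0]
    - [0,0,0]
    - [0,0,0]
    - [0,0,0]
    - [0,0,0]
    - [0,0,0]
    - [0,0,0]
    - [0,0,0]
    - [0,0,0]
    - [0,0,0]
  slide:
    - [8,30,10]
    - [20,70,20]
    - [30,110,20]
    - [40,150,20]
    - [50,190,20]
    - [60,230,20]
    - [70,270,20]
    - [80,310,20]
    - [90,350,20]
    - [100,385,20]
  claw: [40,40,40,40,40,40,40,40,40,40]

```text
time_s: 23.5
tool_pos: [528.9, 85.2, 151.4]
tool_rot: [-0.001, 0.653, 0.757, -0.001]
contact_force: [0.5, 0.4, -5.9]
grip_width: 0.665
finger_force: 35.0
```

apply_moves:
  rot:
    - [0,0,0]
    - [0,0,0]
    - [0,0,0]
    - [0,0,0]
    - [0,0,0]
    - [0,0,0]
    - [0,0,0]
    - [0,0,0]
    - [0,0,0]
    - [0,0,0]
  slide:
    - [20,20,0]
    - [45,45,0]
    - [70,57,0]
    - [82,59.6,0]
    - [85,59.6,0]
    - [85,59.6,0]
    - [85,59.6,-15]
    - [85,59.6,-30]
    - [85,59.6,-45]
    - [85,59.6,-50]
  claw: [40,40,40,40,40,40,40,40,40,40]

```text
time_s: 24.5
tool_pos: [613.3, 142.0, 100.1]
tool_rot: [-0.001, 0.653, 0.757, -0.002]
contact_force: [-0.3, 0.1, -5.5]
grip_width: 0.669
finger_force: 35.0
```

apply_moves:
  rot:
    - [0,0,0]
    - [0,0,0]
    - [0,0,0]
    - [0,0,0]
    - [0,0,0]
    - [0,0,0]
    - [0,0,0]
    - [0,0,0]
    - [0,0,0]
    - [0,0,0]
  slide:
    - [0,0,-6]
    - [0,0,-12]
    - [0,0,-16]
    - [0,0,-20]
    - [0,0,-24]
    - [0,0,-29]
    - [0,0,-34]
    - [0,0,-39]
    - [0,0,-44]
    - [0,0,-44]
  claw: [40,40,40,40,40,40,40,40,40,40]

```text
time_s: 25.5
tool_pos: [614.7, 142.9, 58.7]
tool_rot: [-0.0, 0.653, 0.757, -0.0]
contact_force: [0.4, -0.3, -5.0]
grip_width: 0.67
finger_force: 35.0
```

Release and lift, then move back clear for a final look.

apply_moves:
  rot:
    - [0,0,0]
    - [0,0,0]
    - [0,0,0]
    - [0,0,0]
    - [0,0,0]
    - [0,0,0]
    - [0,0,0]
    - [0,0,0]
    - [0,0,0]
    - [0,0,0]
  slide:
    - [0,0,-2]
    - [0,0,-2]
    - [0,0,-2]
    - [0,0,-2]
    - [0,0,-2]
    - [0,0,-2]
    - [0,0,10]
    - [0,0,35]
    - [0,0,65]
    - [0,0,110]
  claw: [40,87,87,87,87,87,87,87,87,87]

```text
time_s: 26.5
tool_pos: [613.7, 142.5, 169.2]
tool_rot: [-0.001, 0.653, 0.757, -0.001]
contact_force: [0.3, -0.5, 0.3]
grip_width: 0.999
finger_force: 0.0
```

apply_moves:
  rot:
    - [0,0,0]
    - [0,0,0]
    - [0,0,0]
    - [0,0,0]
    - [0,0,0]
    - [0,0,0]
    - [0,0,0]
    - [0,0,0]
    - [0,0,0]
    - [0,0,0]
  slide:
    - [-20,0,30]
    - [-50,-10,50]
    - [-80,-20,50]
    - [-110,-40,50]
    - [-140,-70,50]
    - [-170,-100,50]
    - [-180,-130,50]
    - [-180,-150,50]
    - [-180,-150,50]
    - [-180,-150,50]
  claw: [87,87,87,87,87,87,87,87,87,87]

```text
time_s: 27.5
tool_pos: [435.0, -6.7, 219.6]
tool_rot: [0.0, 0.653, 0.757, 0.0]
contact_force: [0.3, 0.8, 0.1]
grip_width: 1.0
finger_force: 0.0
```

```bash
python3 - <<'E'
from h import *
im=snap('side');im2=snap('top')
c=np.zeros((560,800,3),np.uint8);c[:320,:300]=cv2.resize(im[140:300,240:390],None,fx=2,fy=2);c[320:,:]=cv2.resize(im2[140:200,210:410],(800,240));cv2.imwrite('pics/c7.png',c[:,:,::-1])
hsv=cv2.cvtColor(im2,cv2.COLOR_RGB2HSV)
for n,p,z,lo,hi in(('yellow',(649.2,-88.9),67,(20,110,50),(34,255,255)),('green',(638.2,-17.1),70,(45,70,50),(100,255,255)),('blue',(625.8,66.6),73,(100,90,50),(128,255,255)),('red',(614.8,142.9),76,(0,130,50),(8,255,255))):
    u,v=np.round(proj('top',(*p,z))).astype(int);R=15;mk=cv2.inRange(hsv,lo,hi)
    if n=='red': mk|=cv2.inRange(hsv,(172,130,50),(180,255,255))
    x,y,w,h=cv2.boundingRect(cv2.findNonZero(mk[v-R:v+R,u-R:u+R]))
    q=(u-R+x+w/2-.5,v-R+y+h/2-.5);print(n,w,h,np.round(onz('top',q,z)[:2]-p,1))
E
```

```text
yellow 17 17 [-2.6 -0. ]
green 19 18 [-2.6  0.5]
blue 21 21 [-3.7  0.2]
red 25 24 [-0.9 -1.1]
```

View pics/c7.png

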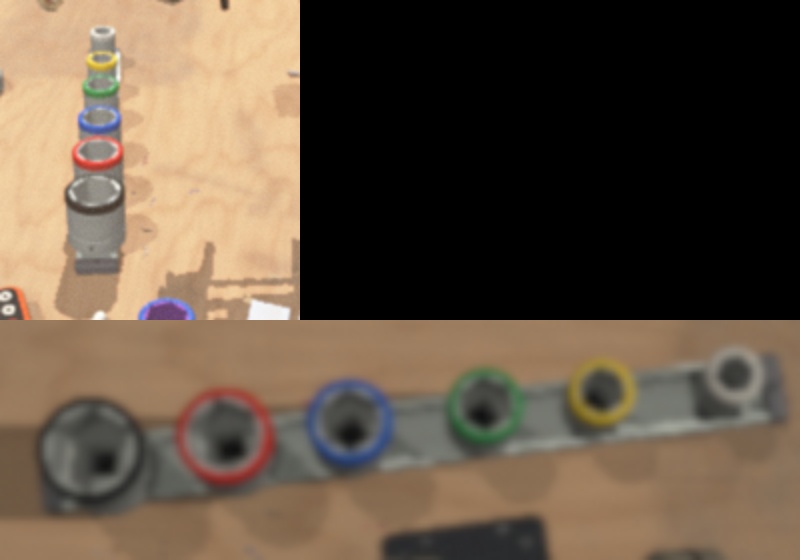

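The row reads white, yellow, green, blue, red, black in both views. All are upright and within 4 mm of their clips, with the hand clear. Each socket was lowered to shoulder height with almost no resistance.

```bash
python3 -c "
from plant import manip
print(manip.hand_in())"
```

```text
the job is handed in; nothing more can be done
None
```

The job is handed in: yellow, green, blue and red stand upright on clips 1 to 4, in size order between white and black; the final pictures put each within 4 mm sideways, but I judged seating only by eye and lowering depth, and the hand-in returned no verdict.

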